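Put the forceps in the instrument tray and cover it

ROBOT

A 6-joint arm with a two-finger parallel gripper is mounted at the origin on a cart in front of the work surface, level with it; the furniture and walls round the work are solid. World frame = base frame: x ahead of the robot, y to its left, z up, the work surface at z = 0. Lengths are in m, angles in degrees, forces in N, time in s.
With the tool pointing down it reaches from about 0.4 to 0.825 m from the base axis. Payload 7 kg.
Tool frame: the origin (TCP) lies at the very end of the fingers, on their centre line; the grasp point (between the pads) lies 19 mm behind it (r.hold_point_z is the distance from the TCP to the grasp point, in m); x points along the fingers, y is the direction in which the jaws open and shut, and the axes are right-handed (so a half turn about x gives the same grasp; the last joint's range is limited). The gripper opens to 88 mm and grips with 3 to 60 N. Pads are 19 mm wide; open, the fingers measure 130 mm over their backs; the gripper's body (78 mm by 193 mm) begins 47 mm behind the grasp point.
Start: joints at [83.486, 20.546, 0.682, 0, -70.136, -16.507], TCP at [0.264, 0.621, 0.227] pointing down, gripper open.
Joint ranges: [-176.03, 176.03], [-82.01, 121.73], [-58.28, 71.71], [-173.87, 95.51], [-174.79, -0.11], [-173.66, 173.66]. Speed limits (degrees/s): [136.94, 136.94, 172.46, 180, 180, 180].

INTERFACE

Orientations are given as [roll, pitch, yaw] about the fixed x, y, z axes, in that order (R = Rz(yaw) Ry(pitch) Rx(roll)).
In Python, from plant import r gives the robot as it stands. The module is installed in compiled form; this text tells all that it offers.
- The arm moves only by the shell command python3 -m creep 'ROWS' [FORCE]. ROWS is JSON, a list of rows, each a list of 7 numbers: the turn, a rotation vector about the tool's x, y, z in rad, then the shift along the tool's x, y, z in cm, then the opening in per cent of the stroke, from 0 (shut) to 100 (fully open). In form: [[rx, ry, rz, x, y, z, fingers], ...]. A call has 1 to 8 rows; each row shifts and turns the commanded pose from where the row before left it, along the tool's axes as they then stand; what a row does not reach is not made up. A row lasts 1/10 s, in which the tool goes at most 50 mm and 8.59 degrees, less where a joint would pass 70% of its speed; a pose out of reach is approached as far as the arm can. A call is refused whole if a number of a shift passes 5 or a number of a turn 0.15, either way. A call with a gripper value outside its range is refused whole. The fingers move at their own pace and stop on an object; FORCE is the grip in N (left out, the last holds). Time passes only in rows, so rows that do not move let the fingers close. It gives the time, the measured TCP pose, the force and the opening at its end, in the units of the state.
- r.get_state(): the state, without advancing time (a new reading comes with each control period).
- r.capture(name): name is "scene" or "top"; returns (picture, depth): 480x640x3 uint8, blue, green, red; 480x640 float32, m along the optical axis (not along the pixel's ray), 0 where there is no reading.
- r.camera_info(name): a dict with "fovy" (degrees; the focal length in pixels is half the picture's height over the tangent of half this angle, whatever the lens; pixels are square), "cx", "cy" (the principal point, pixels), "camera_from_world" (4x4, takes a point from world to camera coordinates). Camera axes: x right, y down, z forward; pixel columns grow to the right and rows downward; lengths in m; the calibration is good to about 2 mm. A picture is of the moment at which its call begins. camera_info takes no time and is no camera call.
- r.close_job(): hands the job in, once; it reports no verdict.
Trained networks look in the newest picture that a camera, given by its name, has taken for a name from the list of things; names that differ only in an ending like _2 or _b are one class to them, and where a whole thing is asked for, a point or a joint stands for the part that bears it (a point fixed in the world has none). Each returns a list of dicts, best first, with "score" (0 to 1); they miss things now and then, are a little off and sometimes report something else, mostly with a low value. They report only what shows in the picture. A call takes as long as a camera call.
- r.look_for(query, camera): "rect" ([left, top, right, bottom] in pixels, round what is visible of it).
- r.masks_of(query, camera): "pixels" (480x640 bool, what is visible of it) and "rect" ([left, top, right, bottom] in pixels, round what is visible of it).
The state is a dict: "time_s": time; "joints": joint angles; "qd": joint speeds; "joint_torque": joint torques, N m; "tcp_pos": TCP position; "eef_rot": TCP orientation; "contact_force": force on the tool from outside, world axes, zero at the start; "moment": the same for the moment, N m; "gripper_width": finger opening in m.
Only numpy, scipy, OpenCV 4.12 (cv2) and the standard library are available. Lean on these libraries where they do the work, as an engineer would, in place of code of your own. Each camera call takes 0.05 s, during which the arm holds its last target. There are 200 camera calls.

TASK

Lay the steel forceps flat in the open instrument tray, then close the tray with the cover that fits it, the long one: lowered on square and seated flat on the rim all round. Leave the square cover where it lies; it belongs to another dish.

Things in the scene. Friction and masses are not known exactly. Their poses are not given: they have to be found in the camera images.
- forceps: Slim steel forceps lying flat, 122 x 14 x 6 mm (length along own x, width along y); origin at the centre of the underside. To be gripped across the 14 mm width at the middle. Starts on the worktop beside the tray (on its +y side), roughly parallel to the tray's length. Weighs about 20 g.
- tray: Open rectangular stainless instrument tray, 160 mm (own x) x 90 mm (own y) x 30 mm high, 3 mm walls and floor, so inside 154 x 84 x 27 mm; the forceps lie in it lengthwise, along x. Origin at the centre of the underside, on the worktop. It stands loose and weighs 1 kg.
- long_cover: Rectangular steel cover that fits the tray: plate 170 (own x) x 100 (y) x 3 mm over a dished, self-centring lip (130 x 60 mm at the foot, 142 x 72 at the plate). Origin: centre of the lip's foot, on which it lies; plate underside 10 mm above it; seated, the origin is 20 mm above the tray's. Grip bar on top along x, 70 x 14 x 12 mm high, centre 41 mm above the origin. 0.18 kg; either way round fits.
- square_cover: Square steel cover of the same make, too small for the tray; leave it alone. Plate 100 x 100 mm, grip bar 60 mm long along own x, centre 41 mm above the origin (centre of the lip's foot, on the worktop). The two covers lie one to the left and one to the right of the tray; which is where varies.

How it is judged:
By the outcome, as a careful person would: the job done as asked, in the order asked, and still so for the second after the job is handed in, with the robot touching nothing.
It also fails if it takes over 54 s, if anything falls off the work surface, if the arm or the gripper's body presses on something with over 40 N, if the wrist force passes 120 N, or if a joint passes its speed limit or range.

## Working session

There is one attempt and no reset: what is moved stays moved. The work goes in short steps, Python scripts to look and compute and a shell command to move; the robot and the scene stay as the last step left them, time stands still between calls to the robot, and variables do not carry over. Pictures are saved under pics/ and viewed, about 8 in all and at most 12, crops included, and the job is handed in when it is done.

```bash
mkdir -p pics; ls; cat > h.py <<'E'
import numpy as np, cv2
from plant import r
from scipy.spatial.transform import Rotation as R
def cloud(cam, d):
    i=r.camera_info(cam); f=240/np.tan(np.radians(i["fovy"]/2))
    v,u=np.mgrid[:480,:640]; p=np.stack([(u-i["cx"])/f*d,(v-i["cy"])/f*d,d],-1)
    T=np.linalg.inv(np.array(i["camera_from_world"])); w=p@T[:3,:3].T+T[:3,3]
    w[d<=0]=np.nan; return w
E
python3 - <<'E'
from h import *
s=r.get_state(); print({k:np.round(v,3) for k,v in s.items()})
for c in("scene","top"):
    i=r.camera_info(c); print(c,i["fovy"],i["cx"],i["cy"],np.round(np.linalg.inv(np.array(i["camera_from_world"])),3).tolist())
    im,d=r.capture(c); np.savez(c+".npz",im=im,d=d); cv2.imwrite(f"pics/{c}0.png",im); w=cloud(c,d)
    for q in("forceps","tray","long_cover","square_cover"):
        for m in r.masks_of(q,c)[:2]:
            p=w[m["pixels"]]; p=p[~np.isnan(p[:,0])]
            if len(p)<20: continue
            (cx,cy),(a,b),t=cv2.minAreaRect(p[:,:2].astype(np.float32))
            print(q,round(m["score"],2),np.round(m["rect"]),"med",np.round(np.median(p,0),4),"z",np.round(np.percentile(p[:,2],[5,50,95]),4),"rect",np.round([cx,cy,a,b,t],3))
E
```

```text
pics
{'time_s': np.float64(0.0), 'joints': array([ 8.3488e+01,  2.0589e+01,  6.3200e-01, -2.1000e-02, -7.0134e+01,
       -1.6508e+01]), 'qd': array([ 0.004,  0.019,  0.036, -0.103,  0.007, -0.054]), 'joint_torque': array([ 0.0000e+00, -5.8272e+01,  2.9307e+01,  6.9970e+00,  7.0000e-03,
       -0.0000e+00]), 'tcp_pos': array([0.264, 0.621, 0.226]), 'eef_rot': array([  94.13 ,   89.906, -108.898]), 'contact_force': array([-0.04 ,  0.512,  0.281]), 'moment': array([0.029, 0.03 , 0.022]), 'gripper_width': np.float64(0.088)}
scene 49.328676191711565 309.1754061670259 245.19904210125281 [[-0.835, -0.218, 0.505, 0.034], [-0.55, 0.349, -0.759, 0.578], [-0.011, -0.911, -0.411, 0.437], [0.0, 0.0, 0.0, 1.0]]
forceps 0.81 [270. 280. 310. 308.] med [ 0.4886 -0.0465  0.0018] z [-0.0017  0.0018  0.0049] rect [ 4.9100e-01 -4.9000e-02  2.3000e-02  1.1900e-01  7.1417e+01]
tray 0.95 [286. 240. 385. 299.] med [ 0.4623 -0.1608  0.0127] z [0.0012 0.0127 0.0287] rect [ 0.465 -0.176  0.15   0.178 82.217]
tray 0.18 [148. 308. 286. 387.] med [0.4691 0.1452 0.0119] z [0.0104 0.0119 0.0435] rect [ 0.492  0.131
[... 324 characters left out ...]
92534184 232.76366913222458 [[0.011, -0.984, 0.18, 0.295], [-1.0, -0.01, 0.003, -0.105], [-0.001, -0.18, -0.984, 1.178], [0.0, 0.0, 0.0, 1.0]]
forceps 0.52 [278. 219. 293. 255.] med [ 0.4809 -0.0374  0.005 ] z [0.0017 0.005  0.007 ] rect [ 5.0700e-01 -4.8000e-02  1.5000e-02  7.8000e-02  7.0978e+01]
tray 0.57 [310. 213. 364. 292.] med [ 0.469  -0.1495  0.0034] z [-0.001   0.0034  0.0308] rect [ 0.471 -0.15   0.101  0.173 81.879]
long_cover 0.88 [174. 203. 225. 285.] med [0.484  0.1384 0.013 ] z [0.0091 0.013  0.0439] rect [ 0.488  0.142  0.104  0.171 88.045]
square_cover 0.67 [416. 218. 472. 270.] med [ 0.4833 -0.377   0.0128] z [0.0083 0.0128 0.0452] rect [ 0.487 -0.382  0.106  0.105 80.348]
```

View pics/scene0.png

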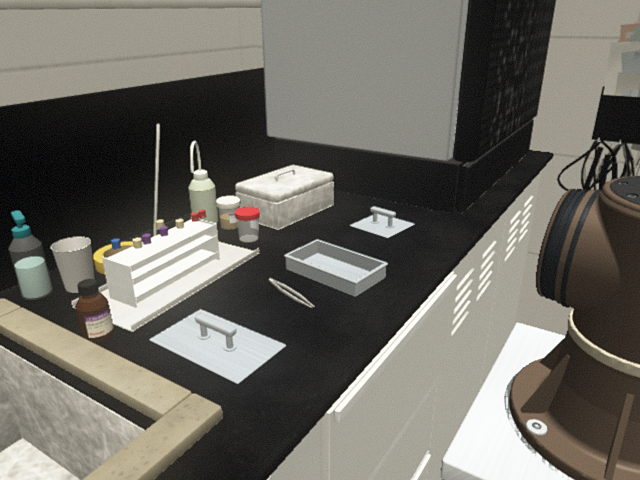

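View pics/top0.png

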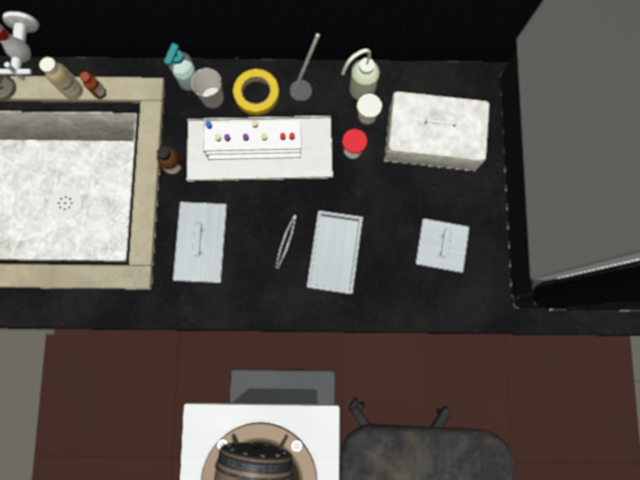

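The scene view shows the tray at (335,265), the forceps at (290,292) on its +y side, the long cover at (217,345) and the square cover at (382,222). The top view agrees: long cover (200,242), forceps (286,241), tray (335,251), square cover (443,245). I'll refine with edges in both views.

```bash
cat >> h.py <<'E'
def plane(cam, uv, z):
    i=r.camera_info(cam); f=240/np.tan(np.radians(i["fovy"]/2)); uv=np.asarray(uv,float)
    T=np.linalg.inv(np.array(i["camera_from_world"]))
    k=np.c_[(uv[:,0]-i["cx"])/f,(uv[:,1]-i["cy"])/f,np.ones(len(uv))]@T[:3,:3].T
    return T[:3,3]+k*((z-T[2,3])/k[:,2])[:,None]
def fit(cam,im,box,z,th=75):
    "largest bright blob in box -> min area rect in world plane z; long axis yaw"
    l,t,a,b=box; g=cv2.cvtColor(im,cv2.COLOR_BGR2GRAY)[t:b,l:a]
    g=cv2.resize(g,None,fx=4,fy=4,interpolation=cv2.INTER_CUBIC)
    n,L,S,_=cv2.connectedComponentsWithStats((g>th).astype(np.uint8)); k=1+np.argmax(S[1:,4])
    v,u=np.nonzero(L==k); p=plane(cam,np.c_[(u+.5)/4-.5+l,(v+.5)/4-.5+t],z)[:,:2]
    (cx,cy),(w,h),ang=cv2.minAreaRect(p.astype(np.float32))
    if w<h: w,h,ang=h,w,ang+90
    ang=(ang+90)%180-90
    return np.round([cx,cy,w,h,ang],4), np.round(p.mean(0),4)
def go(x,y,z,yaw):
    "delta from the measured pose to tool down at x,y,z, jaw axis square to yaw (deg); rotvec rad, shift cm, all in current tool axes"
    s=r.get_state(); M=R.from_euler("xyz",s["eef_rot"],degrees=True); best=None
    for k in(0,180):
        a=np.radians(yaw+90+k); yv=np.array([np.cos(a),np.sin(a),0]); xv=np.array([0,0,-1.])
        t=R.from_matrix(np.c_[xv,yv,np.cross(xv,yv)]); rv=(M.inv()*t).as_rotvec()
        if best is None or np.linalg.norm(rv)<np.linalg.norm(best): best=rv; T=t
    d=np.array([x,y,z])-s["tcp_pos"]
    print("turn",np.round(best,3),"shift now-axes",np.round(M.inv().apply(d)*100,2),"shift target-axes",np.round(T.inv().apply(d)*100,2),
      "pos",np.round(s["tcp_pos"],4),"F",np.round(s["contact_force"],1),"w",round(float(s["gripper_width"]),4),"j",np.round(s["joints"],0),"t",round(float(s["time_s"]),2))
    print("tool axes (cols x,y,z in world)\n",np.round(M.as_matrix(),3))
E
python3 - <<'E'
from h import *
T=np.load("top.npz");S=np.load("scene.npz")
for n,bt,bs,z in(("forceps",(268,205,305,280),(260,272,320,312),.005),("tray",(303,205,370,300),(281,236,390,305),.03),("long",(168,195,232,290),(145,305,290,390),.013)):
    for c,D,b in(("top",T,bt),("scene",S,bs)): print(n,c,*fit(c,D["im"],b,z))
# bar of long cover from depth
for c,D,b in(("top",T,(168,195,232,290)),("scene",S,(145,305,290,390))):
    w=cloud(c,D["d"])[b[1]:b[3],b[0]:b[2]].reshape(-1,3); p=w[w[:,2]>.037]; print("bar",c,len(p),np.round(np.median(p,0),4),np.round(p.max(0),4),np.round(cv2.minAreaRect(p[:,:2].astype(np.float32))[0],4))
go(.487,-.045,.1,-18)
E
```

```text
forceps top [  0.4918  -0.0429   0.1249   0.02   -17.3583] [ 0.4911 -0.0427]
forceps scene [  0.4884  -0.043    0.1289   0.0216 -18.1805] [ 0.486  -0.0422]
tray top [ 0.4663 -0.1477  0.1701  0.1001 -7.9043] [ 0.4652 -0.1476]
tray scene [ 0.4535 -0.1289  0.1941  0.1364 -7.814 ] [ 0.4472 -0.1244]
long top [ 0.4873  0.141   0.1752  0.1054 -1.9544] [0.4861 0.141 ]
long scene [ 0.4842  0.1398  0.1741  0.1041 -1.8072] [0.4789 0.143 ]
bar top 230 [0.4868 0.1391 0.0461] [0.5214 0.1484 0.0529] [0.4874 0.1403]
bar scene 416 [0.4803 0.1428 0.0445] [0.5185 0.1473 0.0474] [0.4835 0.1393]
turn [-0.088  0.    -0.   ] shift now-axes [ 12.66  52.6  -46.58] shift target-axes [ 12.65  56.47 -41.8 ] pos [0.2639 0.6212 0.2265] F [ 0.4 -0.9  0.1] w 0.0878 j [ 83.  21.   1.  -0. -70. -17.] t 0.5
tool axes (cols x,y,z in world)
 [[-0.    -0.391 -0.92 ]
 [-0.    -0.92   0.391]
 [-1.     0.     0.   ]]
```

```bash
python3 -m creep '[[0,0,0,0,3.3,-2.9,45],[0,0,0,0,3.3,-2.9,45],[0,0,0,0,3.3,-2.9,45],[0,0,0,0,3.3,-2.9,45],[0,0,0,0,3.3,-2.9,45],[0,0,0,0,3.3,-2.9,45],[0,0,0,0,3.3,-2.9,45],[0,0,0,0,3.3,-2.9,45]]' 15; python3 -c "
from h import *
go(.49,-.043,.1,-17.8)"
```

```text
time_s: 1.3
tcp_pos: [0.3745, 0.2859, 0.2269]
eef_rot: [-101.5, 89.9, 55.5]
contact_force: [1.8, -0.1, 0.4]
gripper_width: 0.0398
turn [-0.091 -0.     0.001] shift now-axes [ 12.67  25.77 -23.48] shift target-axes [ 12.69  27.78 -21.05] pos [0.3745 0.2859 0.2269] F [ 1.8 -0.1  0.4] w 0.0398 j [ 61.   1. -24.   0. -65.   6.] t 1.3
tool axes (cols x,y,z in world)
 [[ 0.001 -0.391 -0.921]
 [ 0.001 -0.921  0.391]
 [-1.    -0.001 -0.   ]]
```

```bash
python3 -m creep '[[0,0,0,0,3.68,-3.35,45],[0,0,0,0,3.68,-3.35,45],[0,0,0,1,3.68,-3.35,45],[0,0,0,2,3.68,-3.35,45],[0,0,0,2,3.68,-3.35,45],[0,0,0,2,3.68,-3.35,45],[0,0,0,2,3.68,-3.38,45],[-0.091,0,0,2,0,0,45]]' 15; python3 -c "
from h import *
go(.49,-.043,.02,-17.8)"
```

```text
time_s: 2.1
tcp_pos: [0.4859, -0.0321, 0.1216]
eef_rot: [159.7, 90.0, -38.4]
contact_force: [-0.7, -0.4, -0.3]
gripper_width: 0.0394
turn [-0.005 -0.001 -0.   ] shift now-axes [10.16  0.9  -0.72] shift target-axes [10.16  0.91 -0.72] pos [ 0.4859 -0.0321  0.1216] F [-0.7 -0.4 -0.3] w 0.0394 j [ 19.   9. -31.   0. -51.  52.] t 2.1
tool axes (cols x,y,z in world)
 [[ 0.001 -0.31  -0.951]
 [-0.    -0.951  0.31 ]
 [-1.     0.    -0.001]]
```

```bash
python3 -m creep '[[-0.005,0,0,2.5,0.45,-0.36,45],[0,0,0,2.5,0.45,-0.36,45],[0,0,0,2.5,0,0,45],[0,0,0,1.2,0,0,45],[0,0,0,0,0,0,45],[0,0,0,0,0,0,45]]' 15; python3 - <<'E'
from h import *
go(.49,-.043,.003,-17.8)
im,d=r.capture("scene"); c=im[190:350,210:410]; cv2.imwrite("pics/s1.png",cv2.resize(c,None,fx=4,fy=4)[:600])
E
```

```text
time_s: 2.7
tcp_pos: [0.4893, -0.0385, 0.0356]
eef_rot: [147.7, 90.0, -49.8]
contact_force: [0.8, 0.5, -0.3]
gripper_width: 0.0395
turn [ 0.005 -0.    -0.   ] shift now-axes [ 3.26  0.41 -0.2 ] shift target-axes [ 3.26  0.41 -0.2 ] pos [ 0.4893 -0.0385  0.0356] F [ 0.8  0.5 -0.3] w 0.0395 j [ 19.  16. -36.   0. -38.  54.] t 2.7
tool axes (cols x,y,z in world)
 [[ 0.    -0.301 -0.954]
 [-0.    -0.954  0.301]
 [-1.     0.    -0.   ]]
```

View pics/s1.png

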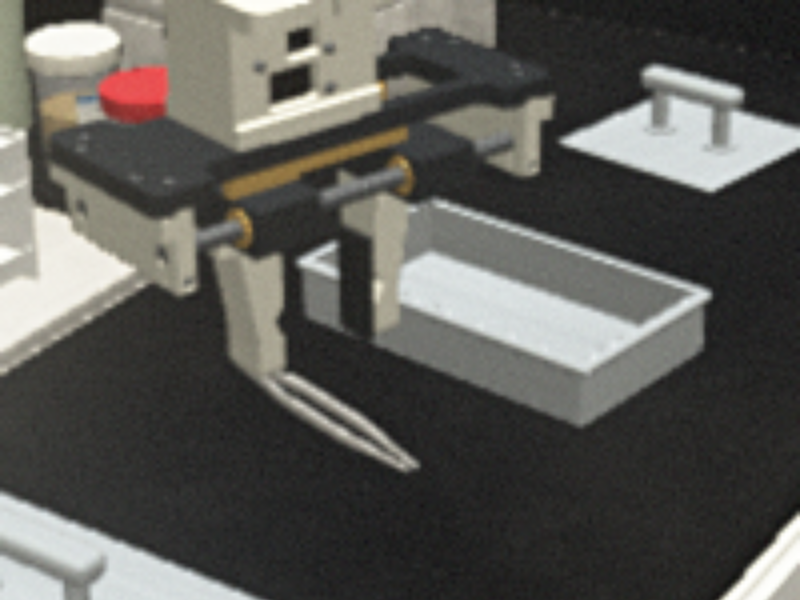

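The fingers (crop (255,320) and (375,290)) straddle the forceps just above it. Going down the rest.

```bash
python3 -m creep '[[0.005,0,0,0,0.4,-0.2,45],[0,0,0,1,0,0,45],[0,0,0,1,0,0,45],[0,0,0,0.7,0,0,45],[0,0,0,0.3,0,0,45],[0,0,0,0,0,0,45]]' 15; python3 -c "
from h import *
go(.49,-.043,.003,-17.8)"
```

```text
time_s: 3.35
tcp_pos: [0.4892, -0.0431, 0.0044]
eef_rot: [35.9, 89.9, -161.9]
contact_force: [-0.2, 0.4, 0.3]
gripper_width: 0.0396
turn [-0.     0.001 -0.001] shift now-axes [ 0.14 -0.04 -0.08] shift target-axes [ 0.14 -0.04 -0.08] pos [ 0.4892 -0.0431  0.0044] F [-0.2  0.4  0.3] w 0.0396 j [ 18.  19. -37.   0. -34.  54.] t 3.35
tool axes (cols x,y,z in world)
 [[-0.002 -0.306 -0.952]
 [-0.001 -0.952  0.306]
 [-1.     0.001  0.001]]
```

```bash
python3 -m creep '[[0,0,0,0.15,0,0,45],[0,0,0,0,0,0,0],[0,0,0,0,0,0,0],[0,0,0,0,0,0,0],[0,0,0,0,0,0,0],[0,0,0,0,0,0,0]]' 15; python3 -m creep '[[0,0,0,-2,0,0,0],[0,0,0,-2,0,0,0],[0,0,0,-2,0,0,0],[0,0,0,-2,0,0,0],[0,0,0,0,0,0,0]]'; python3 - <<'E'
from h import *
im,d=r.capture("scene"); c=im[190:350,210:410]; cv2.imwrite("pics/s2.png",cv2.resize(c,None,fx=4,fy=4)[:600])
go(.465,-.148,.045,-7.9)
E
```

```text
time_s: 3.95
tcp_pos: [0.4898, -0.0429, 0.0039]
eef_rot: [-150.0, 90.0, 12.2]
contact_force: [-0.6, -0.9, 1.0]
gripper_width: 0.0134
time_s: 4.45
tcp_pos: [0.4914, -0.0426, 0.0863]
eef_rot: [-150.6, 89.7, 11.6]
contact_force: [0.1, -1.4, -1.0]
gripper_width: 0.0133
turn [-0.173 -0.003  0.001] shift now-axes [ 3.97 10.81 -0.78] shift target-axes [ 3.99 10.78  1.08] pos [ 0.4905 -0.0427  0.0849] F [ 0.2 -0.1 -0.2] w 0.0132 j [ 18.  12. -33.   0. -45.  54.] t 4.5
tool axes (cols x,y,z in world)
 [[ 0.003 -0.306 -0.952]
 [ 0.001 -0.952  0.306]
 [-1.    -0.002 -0.002]]
```

View pics/s2.png

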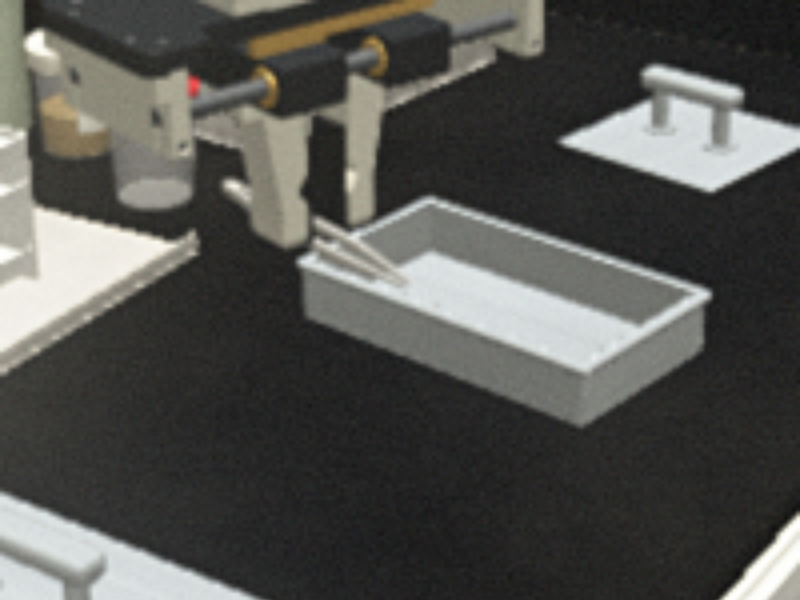

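The forceps are held (opening 13 mm) near the fingertips, roughly level. Next: over the tray.

```bash
python3 -m creep '[[-0.045,0,0,0,2,-0.1,0],[-0.045,0,0,0,2.2,0.1,0],[-0.045,0,0,0,2.2,0.2,0],[-0.04,0,0,0,2.2,0.2,0],[0,0,0,1.0,2.2,0.5,0],[0,0,0,1,0,0,0],[0,0,0,0,0,0,0]]'; python3 - <<'E'
from h import *
im,d=r.capture("top"); im2,d2=r.capture("scene")
g=np.hstack([cv2.resize(im[195:305,270:390],None,fx=3.3,fy=4.5),cv2.resize(im2[190:310,260:400],None,fx=2.8,fy=4.125)[:495]]); cv2.imwrite("pics/s3.png",g)
go(.465,-.148,.007,-7.9)
E
```

```text
time_s: 5.2
tcp_pos: [0.4557, -0.1471, 0.0618]
eef_rot: [7.7, 89.8, 179.8]
contact_force: [-0.0, -0.2, -1.2]
gripper_width: 0.0134
turn [ 0.002  0.001 -0.   ] shift now-axes [ 5.62  0.04 -0.81] shift target-axes [ 5.62  0.04 -0.8 ] pos [ 0.4571 -0.1465  0.0632] F [ 0.9  0.1 -0.4] w 0.0135 j [  6.  13. -36.   0. -42.  76.] t 5.3
tool axes (cols x,y,z in world)
 [[-0.001 -0.135 -0.991]
 [-0.    -0.991  0.135]
 [-1.     0.     0.001]]
```

View pics/s3.png

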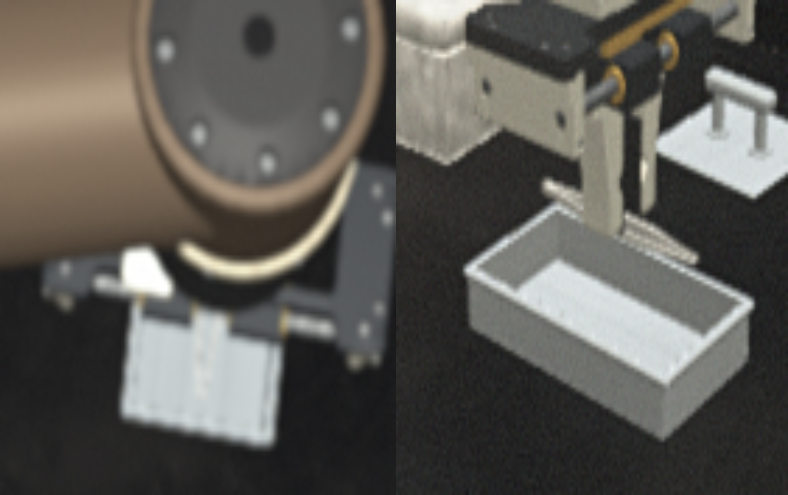

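Forceps held level and parallel above the tray, on its centreline in the top view (left part, around (205,370)). Lowering.

```bash
python3 -m creep '[[0,0,0,0,0,-0.7,0],[0,0,0,1.2,0,0,0],[0,0,0,1.2,0,0,0],[0,0,0,1.2,0,0,0],[0,0,0,1.0,0,0,0],[0,0,0,0.5,0,0,0],[0,0,0,0.2,0,0,0],[0,0,0,0,0,0,0]]'; python3 -c "
from h import *
go(.465,-.148,.007,-7.9)"
```

```text
time_s: 6.1
tcp_pos: [0.4644, -0.1476, 0.0107]
eef_rot: [51.6, 90.0, -136.1]
contact_force: [-0.1, -0.7, 0.5]
gripper_width: 0.0133
turn [ 0.002  0.    -0.   ] shift now-axes [ 0.37  0.03 -0.06] shift target-axes [ 0.37  0.03 -0.06] pos [ 0.4644 -0.1476  0.0107] F [-0.1 -0.7  0.5] w 0.0133 j [  6.  18. -38.   0. -34.  77.] t 6.1
tool axes (cols x,y,z in world)
 [[-0.    -0.135 -0.991]
 [-0.    -0.991  0.135]
 [-1.     0.     0.   ]]
```

```bash
python3 -m creep '[[0,0,0,0.15,0,0,0],[0,0,0,0.1,0,0,0],[0,0,0,0.05,0,0,0],[0,0,0,0,0,0,0]]';  python3 -m creep '[[0,0,0,0.05,0,0,0],[0,0,0,0,0,0,0]]'
```

```text
time_s: 6.5
tcp_pos: [0.4643, -0.1477, 0.0078]
eef_rot: [-171.3, 90.0, 1.0]
contact_force: [0.5, 0.2, -0.1]
gripper_width: 0.0133
time_s: 6.7
tcp_pos: [0.4642, -0.1477, 0.0072]
eef_rot: [-166.5, 90.0, 5.7]
contact_force: [-0.2, 0.1, -0.3]
gripper_width: 0.0133
```

```bash
python3 -m creep '[[0,0,0,0.03,0,0,0],[0,0,0,0,0,0,27],[0,0,0,0,0,0,27],[0,0,0,0,0,0,27],[0,0,0,-1,0,0,27],[0,0,0,-2,0,0,27],[0,0,0,-3,0,0,27],[0,0,0,-3,0,0,27]]'; python3 -m creep '[[0,0,0,-3,0,0,27],[0,0,0,0,-4,0,27],[0,0,0,0,-4,0,27],[0,0,0,0,-4,0,27],[0,0,0,0,-4,0,27],[0,0,0,0,-4,0,27],[0,0,0,0,-4,0,45],[0,0,0,0,-4,0,45]]'; python3 - <<'E'
from h import *
im,d=r.capture("top"); im2,d2=r.capture("scene")
cv2.imwrite("pics/s4.png",np.hstack([cv2.resize(im[195:305,270:390],None,fx=3.3,fy=4.5),cv2.resize(im2[190:310,260:400],None,fx=2.8,fy=4.125)[:495]]))
print(*fit("top",im,(303,205,370,300),.03)); print(*fit("scene",im2,(145,305,290,390),.013))
go(.486,.140,.12,-1.9)
E
```

```text
time_s: 7.5
tcp_pos: [0.4638, -0.1478, 0.0984]
eef_rot: [22.6, 90.0, -165.2]
contact_force: [0.9, 0.5, -0.3]
gripper_width: 0.0237
time_s: 8.3
tcp_pos: [0.5021, 0.1314, 0.1279]
eef_rot: [-142.7, 89.9, 29.6]
contact_force: [1.5, 0.7, -0.5]
gripper_width: 0.0347
[ 0.4662 -0.1477  0.1702  0.1002 -7.9043] [ 0.4652 -0.1476]
[ 0.4843  0.14    0.1743  0.1041 -1.8878] [0.4789 0.143 ]
turn [-0.099 -0.002  0.001] shift now-axes [ 0.78 -0.4   1.8 ] shift target-axes [ 0.79 -0.58  1.75] pos [0.5033 0.1337 0.1279] F [-0.4 -0.2  0.9] w 0.0384 j [ 37.  11. -27.   0. -52.  46.] t 8.4
tool axes (cols x,y,z in world)
 [[ 0.002 -0.132 -0.991]
 [ 0.001 -0.991  0.132]
 [-1.    -0.001 -0.002]]
```

View pics/s4.png

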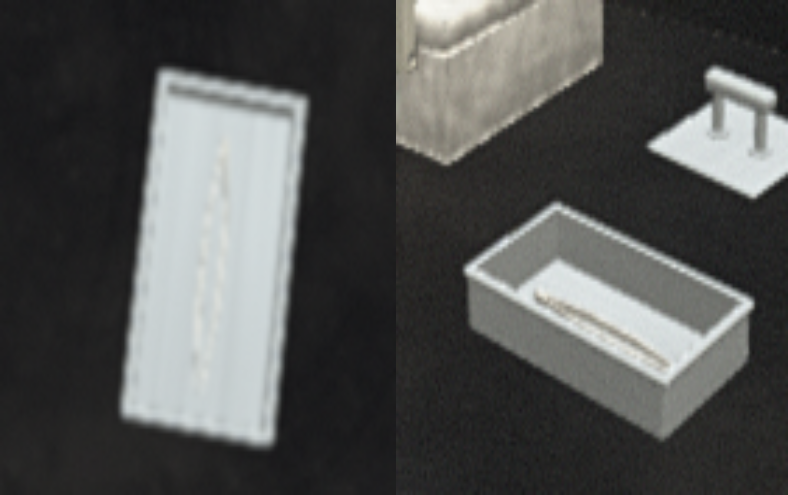

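The forceps lie flat and centred in the tray, and the tray is undisturbed. Next: the long cover's bar.

```bash
python3 -m creep '[[-0.05,0,0,0.5,-0.2,0.9,45],[-0.05,0,0,0.5,-0.3,0.9,45],[0,0,0,2,0,0,45],[0,0,0,2,0,0,45],[0,0,0,1,0,0,45],[0,0,0,0,0,0,45]]' 30;  python3 -c "
from h import *
go(.4858,.140,.022,-1.9)"
```

```text
time_s: 9.0
tcp_pos: [0.484, 0.1359, 0.0661]
eef_rot: [38.0, 89.9, -144.0]
contact_force: [0.0, 0.1, 1.8]
gripper_width: 0.0395
turn [-0.003  0.002 -0.002] shift now-axes [ 4.41 -0.42 -0.18] shift target-axes [ 4.41 -0.41 -0.17] pos [0.484  0.1359 0.0661] F [0.  0.1 1.8] w 0.0395 j [ 38.  14. -33.  -0. -43.  50.] t 9.0
tool axes (cols x,y,z in world)
 [[-0.002 -0.036 -0.999]
 [-0.001 -0.999  0.036]
 [-1.     0.002  0.002]]
```

```bash
python3 -m creep '[[0,0,0,0,-0.42,-0.17,45],[0,0,0,1,0,0,45],[0,0,0,1.2,0,0,45],[0,0,0,1.2,0,0,45],[0,0,0,0.7,0,0,45],[0,0,0,0.3,0,0,45],[0,0,0,0,0,0,45]]' 30;  python3 - <<'E'
from h import *
go(.4858,.140,.022,-1.9)
im,d=r.capture("scene"); cv2.imwrite("pics/s5.png",cv2.resize(im[240:400,120:320],None,fx=3.7,fy=3.7)[:600])
E
```

```text
time_s: 9.7
tcp_pos: [0.4863, 0.1406, 0.0222]
eef_rot: [42.2, 89.9, -139.8]
contact_force: [-0.3, -0.1, 0.1]
gripper_width: 0.0395
turn [-0.003  0.001 -0.001] shift now-axes [0.02 0.06 0.05] shift target-axes [0.02 0.06 0.05] pos [0.4863 0.1406 0.0222] F [-0.3 -0.1  0.1] w 0.0395 j [ 38.  18. -35.   0. -37.  50.] t 9.7
tool axes (cols x,y,z in world)
 [[-0.001 -0.036 -0.999]
 [-0.001 -0.999  0.036]
 [-1.     0.001  0.001]]
```

View pics/s5.png

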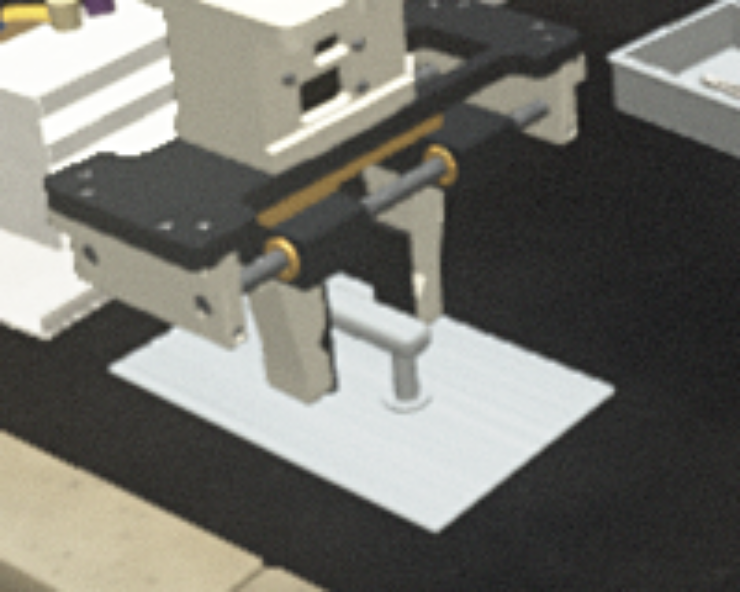

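Fingers straddle the bar cleanly at its middle (crop (300,360)/(425,270)). Grip and lift.

```bash
python3 -m creep '[[0,0,0,0,0,0,0],[0,0,0,0,0,0,0],[0,0,0,0,0,0,0],[0,0,0,0,0,0,0],[0,0,0,0,0,0,0]]' 45; python3 -m creep '[[0,0,0,-1,0,0,0],[0,0,0,-2,0,0,0],[0,0,0,-2,0,0,0],[0,0,0,-2,0,0,0],[0,0,0,-2,0,0,0],[0,0,0,0,0,0,0]]'; python3 - <<'E'
from h import *
go(.465,-.148,.1,-7.9)
for c in("scene","top"):
    im,d=r.capture(c); w=cloud(c,d)
    for m in r.masks_of("long_cover",c)[:1]:
        p=w[m["pixels"]]; p=p[(p[:,2]>.05)&(p[:,2]<.112)]
        A=np.c_[p[:,:2]-p[:,:2].mean(0),np.ones(len(p))]
        for _ in range(5):
            k=np.linalg.lstsq(A,p[:,2],rcond=None)[0]; e=np.abs(A@k-p[:,2]); A,p=A[e<max(.004,1.5*np.median(e))],p[e<max(.004,1.5*np.median(e))]
        print(c,m["score"],"plane slopes deg",np.round(np.degrees(k[:2]),1),"z",k[2],len(p),np.round(p.mean(0),3),cv2.minAreaRect(p[:,:2].astype(np.float32)))
E
```

```text
time_s: 10.25
tcp_pos: [0.4867, 0.1408, 0.0231]
eef_rot: [-145.1, 90.0, 32.9]
contact_force: [-0.6, 0.4, 1.6]
gripper_width: 0.0135
time_s: 10.85
tcp_pos: [0.4881, 0.1417, 0.1161]
eef_rot: [-145.6, 89.7, 32.3]
contact_force: [-0.0, 0.1, -1.6]
gripper_width: 0.0131
turn [ 0.103 -0.004  0.003] shift now-axes [ 1.52 29.04  1.29] shift target-axes [ 1.61 29.02 -1.7 ] pos [0.4881 0.1417 0.1161] F [-0.   0.1 -1.6] w 0.0131 j [ 38.  11. -29.   0. -50.  50.] t 10.85
tool axes (cols x,y,z in world)
 [[ 0.004 -0.035 -0.999]
 [ 0.003 -0.999  0.035]
 [-1.    -0.003 -0.004]]
scene 0.75 plane slopes deg [ 0.2 -0. ] z 0.10472441473182693 3941 [0.472 0.15  0.105] ((0.4860815703868866, 0.1400109827518463), (0.10213331878185272, 0.17291980981826782), 88.22682189941406)
top 0.85 plane slopes deg [ 0.1 -0.1] z 0.1030823096248773 2034 [0.462 0.134 0.103] ((0.4877125024795532, 0.1405504047870636), (0.10014081001281738, 0.1704365760087967), 87.60916900634766)
```

Lifted level (slopes ≤0.2°), plate at z≈0.104, yaw about −2°. Moving over the tray.

```bash
python3 -m creep '[[0.015,0,0,0,2.5,0.1,0],[0.015,0,0,0,3.8,0.1,0],[0.015,0,0,0,3.8,0,0],[0.015,0,0,0,3.8,-0.1,0],[0.015,0,0,0,3.8,-0.3,0],[0.015,0,0,0,3.8,-0.4,0],[0.013,0,0,0,3.8,-0.5,0],[0,0,0,0,3,-0.5,0]]'; python3 -m creep '[[0,0,0,0,0.6,0,0],[0,0,0,0,0,0,0],[0,0,0,0,0,0,0]]'; python3 -c "
from h import *
go(.4666,-.1466,.08,-7.9)"
```

```text
time_s: 11.85
tcp_pos: [0.4762, -0.1448, 0.1119]
eef_rot: [10.7, 89.9, -177.3]
contact_force: [0.8, 1.1, -0.4]
gripper_width: 0.0132
time_s: 12.15
tcp_pos: [0.476, -0.1486, 0.1123]
eef_rot: [6.0, 89.9, 178.0]
contact_force: [0.7, -0.7, -1.4]
gripper_width: 0.0137
turn [-0.001  0.001 -0.   ] shift now-axes [ 3.23 -0.07  0.96] shift target-axes [ 3.23 -0.07  0.96] pos [ 0.476  -0.1486  0.1123] F [ 0.7 -0.7 -1.4] w 0.0137 j [  5.  10. -30.  -0. -50.  77.] t 12.15
tool axes (cols x,y,z in world)
 [[-0.001 -0.139 -0.99 ]
 [ 0.    -0.99   0.139]
 [-1.     0.     0.001]]
```

```bash
python3 -m creep '[[0,0,0,1,-0.07,0.5,0],[0,0,0,1.3,0,0.46,0],[0,0,0,1.4,0,0,0],[0,0,0,1.0,0,0,0],[0,0,0,0.4,0,0,0],[0,0,0,0,0,0,0],[0,0,0,0,0,0,0]]'; python3 - <<'E'
from h import *
go(.4666,-.1466,.0425,-7.9)
im,d=r.capture("scene"); im2,_=r.capture("top")
cv2.imwrite("pics/s6.png",np.hstack([cv2.resize(im2[195:305,270:390],None,fx=3,fy=4.5),cv2.resize(im[190:310,265:405],None,fx=3.1,fy=4.125)[:495]]))
for c,I,b in(("scene",im,(281,200,400,320)),): pass
w=cloud("scene",d); m=r.masks_of("long_cover","scene")
for k in m[:1]:
    p=w[k["pixels"]]; p=p[(p[:,2]>.03)&(p[:,2]<.065)]; print(k["score"],np.median(p,0),cv2.minAreaRect(p[:,:2].astype(np.float32)))
E
```

```text
time_s: 12.85
tcp_pos: [0.4674, -0.1467, 0.0621]
eef_rot: [172.1, 90.0, -15.8]
contact_force: [-0.9, -0.9, -1.1]
gripper_width: 0.0133
turn [-0. -0. -0.] shift now-axes [1.96 0.   0.08] shift target-axes [1.96 0.   0.08] pos [ 0.4674 -0.1467  0.0621] F [-0.9 -0.9 -1.1] w 0.0133 j [  6.  13. -34.   0. -42.  76.] t 12.85
tool axes (cols x,y,z in world)
 [[ 0.    -0.138 -0.99 ]
 [-0.    -0.99   0.138]
 [-1.     0.    -0.   ]]
0.72 [ 0.44696127 -0.13543729  0.05089004] ((0.4652799963951111, -0.14587050676345825), (0.10008952021598816, 0.1708122342824936), 83.02423858642578)
```

View pics/s6.png

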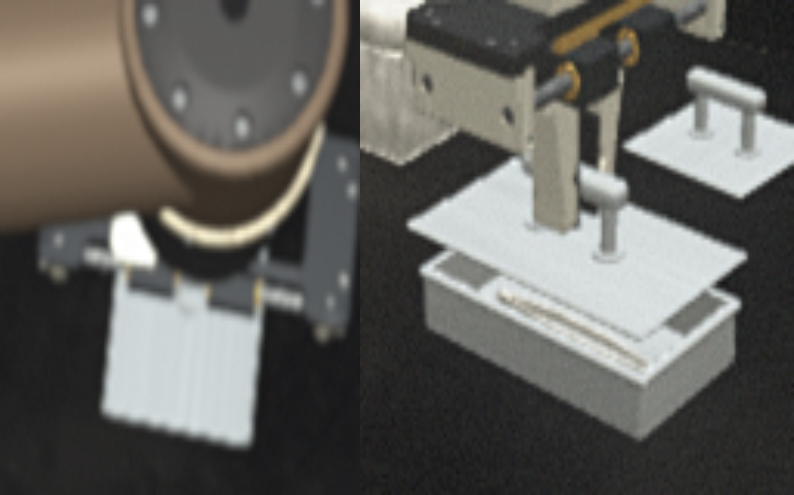

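The cover hovers squarely over the tray, forceps still in place. Lowering, with force checks.

```bash
python3 -m creep '[[0,0,0,0.5,0,0.05,0],[0,0,0,0.5,0,0,0],[0,0,0,0.4,0,0,0],[0,0,0,0.2,0,0,0],[0,0,0,0.1,0,0,0],[0,0,0,0,0,0,0]]'; python3 -m creep '[[0,0,0,0.1,0,0,0],[0,0,0,0.05,0,0,0],[0,0,0,0,0,0,0]]';  python3 -m creep '[[0,0,0,0.07,0,0,0],[0,0,0,0,0,0,0]]'
```

```text
time_s: 13.6
tcp_pos: [0.4666, -0.1468, 0.0447]
eef_rot: [16.5, 90.0, -171.5]
contact_force: [-0.0, -0.3, -2.0]
gripper_width: 0.0133
time_s: 13.9
tcp_pos: [0.4666, -0.1468, 0.0434]
eef_rot: [-163.5, 90.0, 8.6]
contact_force: [0.9, -0.1, -2.0]
gripper_width: 0.0138
time_s: 14.1
tcp_pos: [0.4667, -0.1468, 0.0431]
eef_rot: [173.9, 90.0, -14.0]
contact_force: [-1.9, 0.0, 3.6]
gripper_width: 0.0135
```

Contact at z=0.043 (expected 0.0425): seated. Release and retreat.

```bash
python3 -m creep '[[0,0,0,0,0,0,45],[0,0,0,0,0,0,45],[0,0,0,0,0,0,45],[0,0,0,0,0,0,45],[0,0,0,-1,0,0,45],[0,0,0,-2,0,0,45],[0,0,0,-3,0,0,45],[0,0,0,-3,0,0,45]]'; python3 -m creep '[[0,0,0,-3,0,0,45],[0,0,0,0,-4,0,45],[0,0,0,0,-4,0,45],[0,0,0,0,-4,0,45],[0,0,0,0,-4,0,45],[0,0,0,0,-4,0,45],[0,0,0,0,-4,0,45],[0,0,0,0,0,0,45]]'; python3 - <<'E'
from h import *
im,d=r.capture("scene"); im2,d2=r.capture("top")
cv2.imwrite("pics/s7.png",np.hstack([cv2.resize(im2[195:305,270:390],None,fx=3,fy=4.5),cv2.resize(im[190:310,265:405],None,fx=3.1,fy=4.125)[:495]]))
print(fit("top",im2,(303,200,372,300),.033))
for c,I,D in(("scene",im,d),("top",im2,d2)):
    w=cloud(c,D); p=w.reshape(-1,3); q=(p-[.4662,-.1477,0])@R.from_euler("z",-7.9,degrees=True).as_matrix()
    s=p[(abs(q[:,0])<.08)&(abs(q[:,1])<.045)&(abs(q[:,1])>.015)&(p[:,2]>.02)&(p[:,2]<.04)]
    k=np.linalg.lstsq(np.c_[s[:,:2]-s[:,:2].mean(0),np.ones(len(s))],s[:,2],rcond=None)[0]; print(c,"slopes deg",np.degrees(k[:2]),"z",k[2],len(s))
    m=r.masks_of("square_cover",c)
    if m: print("square",m[0]["score"],m[0]["rect"])
E
```

```text
time_s: 14.9
tcp_pos: [0.4663, -0.1469, 0.1342]
eef_rot: [23.9, 90.0, -164.1]
contact_force: [1.2, 0.6, 0.8]
gripper_width: 0.0396
time_s: 15.7
tcp_pos: [0.5009, 0.0946, 0.1636]
eef_rot: [-149.0, 89.9, 23.2]
contact_force: [-0.3, 0.6, -0.6]
gripper_width: 0.0393
(array([ 0.4669, -0.1459,  0.1752,  0.1054, -7.9535]), array([ 0.4658, -0.1458]))
scene slopes deg [-0.35105269 -2.24153043] z 0.030743218962960853 1315
square 0.8 [347.0, 205.9, 416.3, 239.1]
top slopes deg [ 0.02613079 -0.15321796] z 0.03261959962010817 2147
square 0.7 [417.7, 216.7, 469.2, 269.4]
```

View pics/s7.png

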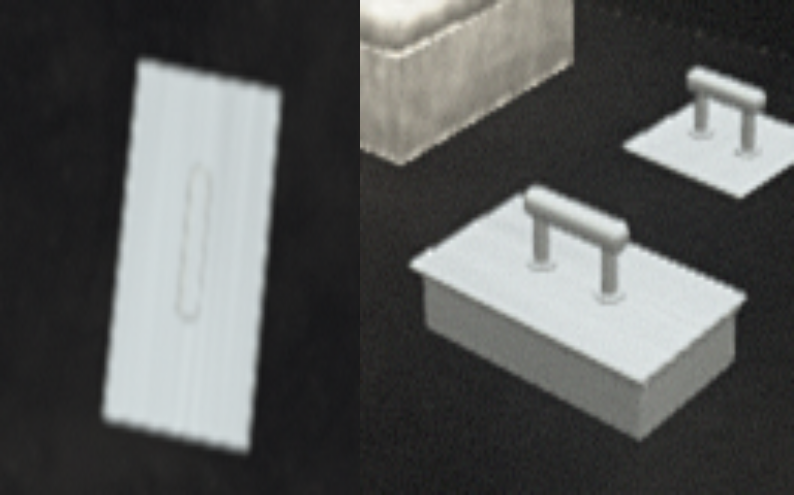

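The cover sits square, with no gap visible. The 2.2° slope in the scene view probably comes from side-wall pixels in the sample, so I'll recheck on interior plate points before handing in.

```bash
python3 - <<'E'
from h import *
im,d=r.capture("scene"); p=cloud("scene",d).reshape(-1,3); q=(p-[.4662,-.1477,0])@R.from_euler("z",-7.9,degrees=True).as_matrix()
m=(abs(q[:,0])<.07)&(abs(q[:,1])<.038)&(abs(q[:,1])>.02)&(p[:,2]>.026)&(p[:,2]<.04); s=q[m]
k=np.linalg.lstsq(np.c_[s[:,:2],np.ones(len(s))],s[:,2],rcond=None)[0]; print(np.degrees(k[:2]),k[2],len(s))
if abs(np.degrees(k[:2])).max()<.8: print("closing",r.close_job())
E
```

```text
[-0.08971695 -0.01647254] 0.03185520952854562 609
the job is handed in; nothing more can be done
closing None
```

The forceps are lying flat in the tray, and the tray is closed with the long cover. I handed the job in at about 16 s, well under the 54 s limit. The square cover was never touched, and both cameras still show it where it lay.

**Placing:** The forceps went in lengthwise on the tray's centreline. I then lowered the long cover square onto the tray until it made light contact, about 4 N at tool height 43 mm (42.5 mm expected). I opened the gripper and moved it well clear before handing in.

**Last checks on the cover:**
- **Alignment:** its yaw is −7.95° against −7.9° for the tray, and its centre is within about 2 mm of the tray's.
- **Flatness:** both cameras show the plate level to about 0.15°. Its top is at 31.9 mm in one view and 32.6 mm in the other, against 33 mm expected and within the 2 mm calibration.
- **Gap:** no gap shows at the rim in the final picture.

**Checks that disagreed:**
- **Tilt:** the first fit from the scene camera gave 2.2°. I put that down to tray-wall pixels in the sample, and a refit on interior plate points gave under 0.1°.
- **Tray position:** the scene camera's early fit of the tray was also off, because it included the outer walls. I used the top camera's fit instead.

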